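Flip the hex key and lever the vice's clamp screw tight

TASK

The hex key has been left sticking in the vice's stiff clamp screw by its long arm: draw it out, turn it round in the hand and push its short arm fully home in the socket, without turning the screw yet. Then use the long arm as the lever to tighten the screw (clockwise as seen facing its head) until it comes up hard against its stop, and no harder: more than 30 N on the lever's end would crack the lug. Turn the screw with the key alone, never touching the screw with the gripper, leave the key sitting fully home in it by its short arm, let go, and leave the other things on the bench where they are.

Things in the scene. Friction and masses are not known exactly. Their poses are not given: they have to be found in the camera images.
- clamp_screw (a joint): turn of the dark steel cap screw in the split lug on the robot's side of the blue bench vice, rad; grows as it is tightened (clockwise as seen facing its head: a lever pointing to the viewer's right goes down). Starts within 0.04 of 0, hard stop at 0.50. Stiff all the way (about 1.6 N m), no spring-back. Its hex socket has two upright flats at 0
- lug_ear (a joint): twist in rad of the front ear of the vice's split lug, in which the screw sits, about the screw's axis; it gives 0.013 rad per N m of torque on the screw, positive when tightening, and springs back; it starts at 0 and must stay within 0.06 (4.5 N m)
- socket_mouth (a point): centre of the mouth of the screw's hex socket, on the outer face of its head (33 mm diameter, standing 29 mm out of the lug). Axis level, 140 mm above the bench; this point's z points straight out of the socket. Lug: 62 mm wide, top 20 mm above the axis. The vice's body begins 99 mm behind this point and is nowhere higher than 55 mm above the axis
- socket_floor (a point): centre of the floor of the hex socket, 25 mm in from the mouth on the screw's axis; axes as socket_mouth. Socket 18.5 mm across flats; either end of the key fits it, with 1.5 mm of play and about 7 degrees of free rotation either way
- hex_key: L-shaped hex key of dark steel, 17 mm across flats, 0.40 kg; origin at the elbow where the centre lines meet. x runs along the long arm to its tip (151.5 mm), y along the short arm to its tip (54.5 mm), z square to both, up at the start. Fingers closing along y hold the long arm on two flats, fingers closing along x the short arm
- key_mid (a point): point on the centre line of the long arm, 60 mm from the elbow, near the centre of mass: a place to grip the key from above; axes as hex_key. At the start the long arm is about 23 mm deep in the socket, its free end with the elbow drooping about 10 degrees, and the short arm level, pointing left as seen facing the screw's head
- key_long_tip (a point): centre of the end face of the key's long arm; axes as hex_key
- key_short_tip (a point): centre of the end face of the key's short arm; axes as hex_key
Mind the look-alikes: they are no part of the job. Of the things that look like the hex_key, the largest one is meant.

How it is judged:
By the outcome, as a careful person would: the job done as asked, in the order asked, and still so for the second after the job is handed in, with the robot touching nothing.
It also fails if it takes over 72 s, if anything falls off the work surface, if the arm or the gripper's body presses on something with over 40 N, if the wrist force passes 120 N, or if a joint passes its speed limit or range.

ROBOT

A 7-joint arm with a two-finger parallel gripper is mounted at the origin on the work surface. World frame = base frame: x ahead of the robot, y to its left, z up, the work surface at z = 0. Lengths are in mm, angles in rad, forces in N, time in s.
With the tool pointing down it reaches from about 400 to 850 mm from the base axis. Payload 10.4 kg.
Tool frame: the origin (TCP) lies at the very end of the fingers, on their centre line; the grasp point (between the pads) lies 19 mm behind it; z points along the fingers, y is the direction in which the jaws open and shut (so a half turn about z gives the same grasp; the last joint's range is limited). The gripper opens to 87 mm and grips with 3 to 60 N. Pads are 19 mm wide; open, the fingers measure 117 mm over their backs; the gripper's body (75 mm by 190 mm) begins 51 mm behind the grasp point.
Start: joints at [-0.023, 0.332, -0.065, 1.46, 0.022, 1.35, -0.088], TCP at [625.022, 0.018, 222.576] pointing down, gripper open.
Joint ranges: [-2.6, 2.6], [-0.5, 2.12], [-1.47, 1.34], [0.16, 2.42], [-1.27, 4.41], [0.06, 2.06], [-2.6, 2.6]. Speed limits (rad/s): [2.22, 2.22, 2.79, 2.79, 3.14, 3.14, 3.14].

INTERFACE

Orientations are given as a unit quaternion [x, y, z, w].
In Python, from bench import r gives the robot as it stands.
- The arm moves only by the shell command python3 -m crank 'ROWS' [FORCE]. ROWS is JSON, a list of rows, each a list of 7 numbers: the shift along the tool's x, y, z in m, then the turn, a rotation vector about the tool's x, y, z in rad, then the finger opening in m, from 0 to 0.087. A call has 1 to 20 rows; each row is the pose to reach, as a shift and turn from the pose commanded when the call began, along the tool's axes at that moment; what a row does not reach only later rows make up. A row lasts 1/12 s, in which the tool goes at most 41.7 mm and 7.16 degrees, less where a joint would pass 70% of its speed; a pose out of reach is approached as far as the arm can. A call with a gripper value outside its range is refused whole. The fingers move at their own pace and stop on an object; FORCE is the grip in N (left out, the last holds). Time passes only in rows, so rows that repeat a pose let the fingers close. It gives the time, the measured TCP pose, the force and the opening at its end, in the units of the state.
- r.get_state(): the state, without advancing time (a new reading comes with each control period).
- r.read_camera(name): name is "scene" or "side" or "wrist"; returns the picture (420x560x3 uint8, blue, green, red); there is no depth.
- r.get_calibration(name): a dict with "intrinsics" (3x3 intrinsics, pixels), "rvec" (rotation vector, rad) and "tvec" (3), from world to camera coordinates, as OpenCV has them; the wrist camera has in their place "tool_from_camera" (4x4, takes a point from camera to tool coordinates, whose origin is the TCP and whose axes are the flange's). Camera axes: x right, y down, z forward; pixel columns grow to the right and rows downward; lengths in mm; the calibration is good to about 2 mm. A picture is of the moment at which its call begins: read the wrist's pose just before it. get_calibration takes no time and is no camera call.
- r.close_job(): hands the job in, once; it reports no verdict.
The state is a dict: "time": time; "joints": joint angles; "joint_velocities": joint speeds; "effort": joint torques, N m; "tcp_pos": TCP position; "orientation": TCP orientation; "ft_force": force on the tool from outside, world axes, zero at the start; "torque": the same for the moment, N m; "gripper_width": finger opening in mm.
Only numpy, scipy, OpenCV 4.12 (cv2) and the standard library are available. Lean on these libraries where they do the work, as an engineer would, in place of code of your own. Each camera call takes 0.05 s, during which the arm holds its last target. There are 200 camera calls.

## Working session

There is one attempt and no reset: what is moved stays moved. The work goes in short steps, Python scripts to look and compute and a shell command to move; the robot and the scene stay as the last step left them, time stands still between calls to the robot, and variables do not carry over. Pictures are saved under pics/ and viewed, about 8 in all and at most 12, crops included, and the job is handed in when it is done.

```bash
ls; mkdir -p pics; python3 - <<'E'
from bench import r
import cv2,numpy as np
print(r.get_state())
for n in("scene","side","wrist"):
    c=r.get_calibration(n);print(n,{k:np.round(np.array(v),4).tolist() for k,v in c.items()})
a=r.read_camera("scene");b=r.read_camera("side")
cv2.imwrite("pics/a.png",a);cv2.imwrite("pics/b.png",b);cv2.imwrite("pics/w.png",r.read_camera("wrist"))
E
```

```text
pics
{'time': 0.0, 'joints': array([-0.02260008,  0.33290033, -0.06473187,  1.46098326,  0.02162007,
        1.3499287 , -0.08849603]), 'joint_velocities': array([-1.39221566e-03,  2.00791136e-03,  5.51658033e-04,  4.94621214e-04,
       -1.31111245e-05, -2.11340854e-04, -3.13126348e-04]), 'effort': array([-1.20520472e-04, -6.23245955e+01,  2.44190963e-02, -3.89891267e+01,
       -6.13984605e-02,  3.97891912e-02,  1.87085252e-04]), 'tcp_pos': array([6.24581137e+02, 4.18194014e-03, 2.21716255e+02]), 'orientation': array([ 7.07085201e-01,  7.07127951e-01, -5.66711176e-04, -5.08664906e-04]), 'ft_force': array([ 0.7469555 ,  0.4835932 , -0.13167908]), 'torque': array([-0.02337297,  0.02501057, -0.00330826]), 'gripper_width': 87.12404168721332}
scene {'intrinsics': [[485.782, 0.0, 272.5684], [0.0, 485.782, 207.124], [0.0, 0.0, 1.0]], 'rvec': [2.1914, 0.5365, -0.2785], 'tvec': [-513.4588, -25.6341, 948.9364]}
side {'intrinsics': [[496.7814, 0.0, 277.788], [0.0, 496.7814, 207.7743], [0.0, 0.0, 1.0]], 'rvec': [2.4182, -0.4319, 0.146], 'tvec': [-466.1091, 244.6165, 642.8775]}
wrist {'intrinsics': [[325.8997, 0.0, 280.3551], [0.0, 325.8997, 211.9224], [0.0, 0.0, 1.0]], 'tool_from_camera': [[-0.0, -0.953, -0.3029, 84.1081], [1.0, -0.0004, 0.0013, -0.2015], [-0.0013, -0.3029, 0.953, -163.0693], [0.0, 0.0, 0.0, 1.0]]}
```

View pics/a.png

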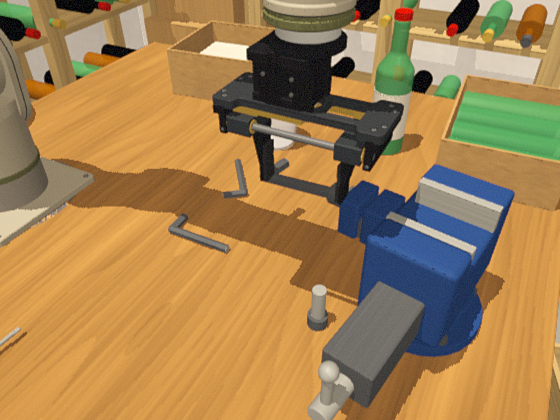

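View pics/b.png

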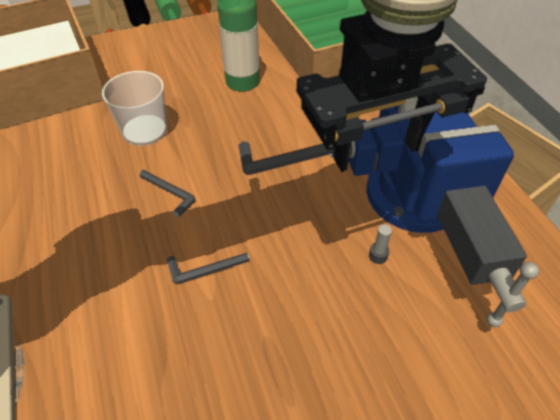

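Side view: the key hangs with its elbow at about (250,168), short tip at (245,148), and long arm running right to about (330,152), where a finger hides it. In the scene view the gripper hides the key. There are two smaller look-alikes on the bench.

View pics/w.png

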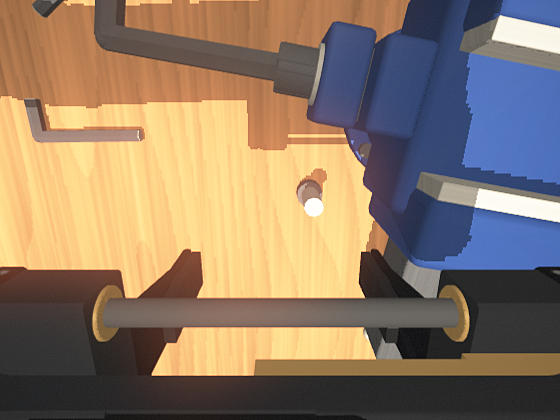

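The wrist view shows the screw head at columns ~277–318, row ~68. The key's long arm runs left to the elbow near (108,37), with the short arm going up out of frame. I'll enlarge the wrist and side crops.

```bash
cat > h.py <<'E'
from bench import r
import cv2,numpy as np
from scipy.spatial.transform import Rotation as R
def cam(n,st=None):
    c=r.get_calibration(n);K=np.array(c["intrinsics"])
    if n=="wrist":
        st=st or r.get_state();T=np.array(c["tool_from_camera"]);A=R.from_quat(st["orientation"]).as_matrix()
        return K,A@T[:3,:3],A@T[:3,3]+st["tcp_pos"]
    M=cv2.Rodrigues(np.array(c["rvec"]))[0];return K,M.T,-M.T@np.array(c["tvec"]).ravel()
def ray(C,px):
    K,A,o=C;d=A@np.linalg.solve(K,[*px,1]);return o,d/np.linalg.norm(d)
def plane(C,px,z):
    o,d=ray(C,px);return o+d*(z-o[2])/d[2]
def tri(rs):
    A=sum(np.eye(3)-np.outer(d,d) for o,d in rs);b=sum((np.eye(3)-np.outer(d,d))@o for o,d in rs)
    x=np.linalg.solve(A,b);return x,[np.linalg.norm(np.cross(x-o,d)) for o,d in rs]
def proj(C,p):
    K,A,o=C;q=K@(A.T@(np.array(p)-o));return q[:2]/q[2]
E
python3 - <<'E'
import cv2,numpy as np
w=cv2.imread("pics/w.png")[0:130,70:350];b=cv2.imread("pics/b.png")[130:210,220:380]
w=cv2.resize(w,None,fx=2.8,fy=2.8,interpolation=2);b=cv2.resize(b,None,fx=2.8,fy=2.8,interpolation=2)
o=np.zeros((w.shape[0]+b.shape[0],w.shape[1],3),np.uint8);o[:w.shape[0]]=w;o[w.shape[0]:,:b.shape[1]]=b
print(o.shape);cv2.imwrite("pics/c.png",o)
E
```

```text
(588, 784, 3)
```

View pics/c.png

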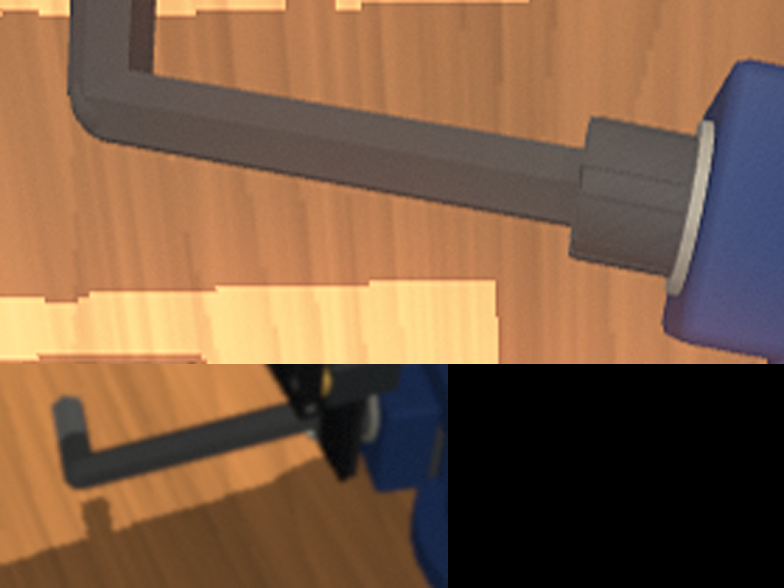

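Crop readings, converted to full pixels:
- Wrist: mouth centre (277.1,66.8), elbow centre (106.8,38.2). Head silhouette runs (280.7,41.8)→(318.9,48.9) and (273.6,91.8)→(309.3,98.2).
- Side: elbow (249.3,167.9).

```bash
python3 - <<'E'
from h import *
W=cam("wrist");S=cam("side")
print("mouth",plane(W,(277.1,66.8),140))
a=[plane(W,p,140) for p in((280.7,41.8),(318.9,48.9),(273.6,91.8),(309.3,98.2))]
print(np.round(a,1))
for i in(0,2):
    d=a[i+1]-a[i];print("axis ang",np.degrees(np.arctan2(d[1],d[0])),np.linalg.norm(d))
print("dia",np.linalg.norm(a[0]-a[2]), "mid",(a[0]+a[2])/2)
e,res=tri([ray(W,(106.8,38.2)),ray(S,(249.3,167.9))]);print("elbow",e,res)
m=plane(W,(277.1,66.8),140);print("len",np.linalg.norm(m-e),"ang",np.degrees(np.arctan2(*(m-e)[1::-1])),"droop",np.degrees(np.arcsin((m-e)[2]/np.linalg.norm(m-e))))
E
```

```text
mouth [622.51844489 111.4683676  140.        ]
[[625.  127.  140. ]
 [651.  122.7 140. ]
 [620.   95.2 140. ]
 [645.3  91.  140. ]]
axis ang -9.492820414476357 26.364141951378713
axis ang -9.567462304451643 25.681969931637575
dia 32.16707892373036 mid [622.49956351 111.12903221 140.        ]
elbow [498.86773409 131.91511284 118.20852606] [np.float64(1.8274747852505964), np.float64(1.827474785250582)]
len 127.2102040295569 ang -9.389402268106254 droop 9.863579718762315
```

Everything matches: head diameter 32 mm (33 given), visible arm 127 mm (128.5 given), droop 9.9° (10 given), axis yaw −9.45°. The plan:
1. Grip at key_mid with the tool tilted to the key's 10° droop, and pull it out.
2. Yaw −90° so the short arm faces the socket and the lever points right, then push it in.

```bash
cat >> h.py <<'E'
yaw=np.radians(-9.45);a=np.array([np.cos(yaw),np.sin(yaw),0]);L=np.array([-a[1],a[0],0]);Z=np.array([0,0,1.])
mouth=np.array([622.5,111.3,140])
def go(grasp,kx,ky,back=0):
    """rows to bring grasp point (mm) with tool z=-key z, tool y=ky; back mm along -tool z"""
    kx=kx/np.linalg.norm(kx);T=np.c_[-kx,ky,-np.cross(kx,ky)]
    s=r.get_state();A=R.from_quat(s["orientation"]).as_matrix()
    d=A.T@(grasp+(19-back)*T[:,2]-s["tcp_pos"])/1000;w=R.from_matrix(A.T@T).as_rotvec()
    print(np.round(d,4),np.round(w,4),"t",s["time"])
E
python3 - <<'E'
from h import *
t=np.radians(9.9);kx=np.cos(t)*a+np.sin(t)*Z
g=mouth-(128.5-60)*kx;print(g)
go(g,kx,L,60);go(g,kx,L,0)
E
```

```text
[555.93576473 122.37932657 128.22285663]
[ 0.1235 -0.0757  0.0534] [-0.1223 -0.144  -1.4021] t 0.15
[ 0.1218 -0.0654  0.1125] [-0.1223 -0.144  -1.4021] t 0.15
```

```bash
python3 -m crank '[[0.1235,-0.0757,0.0534,-0.1223,-0.144,-1.4021,0.087],[0.1235,-0.0757,0.0534,-0.1223,-0.144,-1.4021,0.087],[0.1235,-0.0757,0.0534,-0.1223,-0.144,-1.4021,0.087],[0.1235,-0.0757,0.0534,-0.1223,-0.144,-1.4021,0.087],[0.1235,-0.0757,0.0534,-0.1223,-0.144,-1.4021,0.087],[0.1235,-0.0757,0.0534,-0.1223,-0.144,-1.4021,0.087],[0.1235,-0.0757,0.0534,-0.1223,-0.144,-1.4021,0.087],[0.1235,-0.0757,0.0534,-0.1223,-0.144,-1.4021,0.087],[0.1235,-0.0757,0.0534,-0.1223,-0.144,-1.4021,0.087],[0.1235,-0.0757,0.0534,-0.1223,-0.144,-1.4021,0.087],[0.1235,-0.0757,0.0534,-0.1223,-0.144,-1.4021,0.087],[0.1235,-0.0757,0.0534,-0.1223,-0.144,-1.4021,0.087],[0.1235,-0.0757,0.0534,-0.1223,-0.144,-1.4021,0.087],[0.1235,-0.0757,0.0534,-0.1223,-0.144,-1.4021,0.087],[0.1235,-0.0757,0.0534,-0.1223,-0.144,-1.4021,0.087]]' 40
python3 - <<'E'
from h import *
t=np.radians(9.9);kx=np.cos(t)*a+np.sin(t)*Z
g=mouth-(128.5-60)*kx
go(g,kx,L,0)
W=cam("wrist");S=cam("side");C=cam("scene")
w=r.read_camera("wrist");cv2.imwrite("pics/w2.png",w)
c=r.read_camera("scene");cv2.imwrite("pics/s2.png",c)
for n,q in(("mouth",mouth),("mid",g),("elbow",mouth-128.5*kx)):print(n,proj(W,q),proj(C,q))
cv2.imwrite("pics/d.png",np.hstack([w[:, 80:480],c[120:400,200:500].repeat(1,0) if 0 else cv2.resize(c[140:350,200:400],(400,420))]))
E
```

```text
time: 1.4
tcp_pos: [549.3, 123.5, 169.1]
orientation: [0.083, 0.993, -0.007, 0.086]
ft_force: [0.3, -0.2, 0.3]
gripper_width: 87.4
[ 0.0005 -0.      0.0604] [ 0.0001  0.0008 -0.0019] t 1.4
mouth [279.67878123 323.43750007] [332.26309131 191.90102907]
mid [279.45135251 237.28747203] [294.22022232 182.53443148]
elbow [279.2136764  147.25572796] [264.09268576 175.11668097]
```

View pics/d.png

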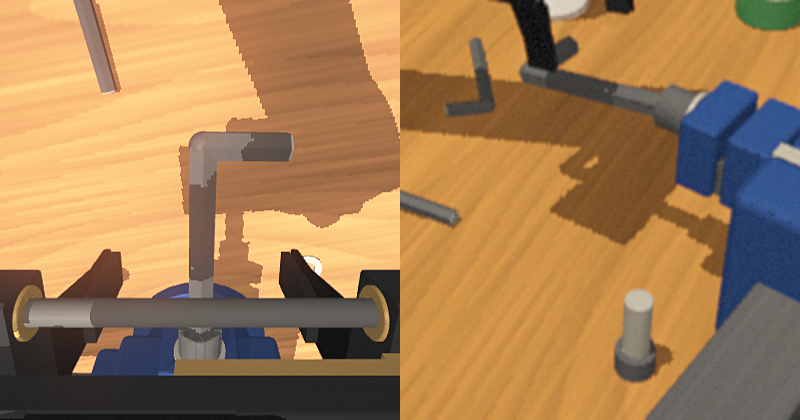

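Wrist view: the long arm's centre line is at column ~282 (predicted 279.4), so the key sits about 1 mm to +tool y. In the scene view the mouth lies where predicted. Descend with that 1 mm correction and grip.

```bash
python3 -m crank '[[0.0005,0.001,0.02,0,0,0,0.087],[0.0005,0.001,0.04,0,0,0,0.087],[0.0005,0.001,0.055,0,0,0,0.087],[0.0005,0.001,0.0604,0,0,0,0.087],[0.0005,0.001,0.0604,0,0,0,0.087],[0.0005,0.001,0.0604,0,0,0,0.01],[0.0005,0.001,0.0604,0,0,0,0.01],[0.0005,0.001,0.0604,0,0,0,0.01],[0.0005,0.001,0.0604,0,0,0,0.01],[0.0005,0.001,0.0604,0,0,0,0.01],[0.0005,0.001,0.0604,0,0,0,0.01],[0.0005,0.001,0.0604,0,0,0,0.01],[0.0005,0.001,0.0604,0,0,0,0.01],[0.0005,0.001,0.0604,0,0,0,0.01]]' 50
```

```text
time: 2.67
tcp_pos: [559.3, 122.9, 109.6]
orientation: [0.082, 0.993, -0.007, 0.087]
ft_force: [0.1, -1.0, 0.2]
gripper_width: 34.8
```

```bash
python3 -m crank '[[0,0,0,0,0,0,0.01],[0,0,0,0,0,0,0.01],[0,0,0,0,0,0,0.01],[0,0,0,0,0,0,0.01],[0,0,0,0,0,0,0.01],[0,0,0,0,0,0,0.01]]' 50
```

```text
time: 3.17
tcp_pos: [559.2, 122.5, 109.5]
orientation: [0.082, 0.993, -0.007, 0.086]
ft_force: [-0.7, -1.8, 0.6]
gripper_width: 16.5
```

```bash
python3 -m crank '[[0.004,0,0,0,0,0,0.01],[0.008,0,0,0,0,0,0.01],[0.012,0,0,0,0,0,0.01],[0.016,0,0,0,0,0,0.01],[0.02,0,0,0,0,0,0.01],[0.025,0,0,0,0,0,0.01],[0.03,0,0,0,0,0,0.01],[0.04,0,0,0,0,0,0.01],[0.055,0,0,0,0,0,0.01],[0.06,0,0,0,0,0,0.01]]' 55
```

```text
time: 4.0
tcp_pos: [498.5, 133.1, 98.3]
orientation: [0.081, 0.993, -0.007, 0.086]
ft_force: [0.3, 0.2, -3.5]
gripper_width: 16.2
```

```bash
python3 - <<'E'
from h import *
go(mouth-84.5*a-60*L,-L,a)
E
```

```text
[-0.0446 -0.0612 -0.0152] [0.1347 0.1354 1.5678] t 4.0
```

```bash
python3 -m crank '[[0,-0.01,-0.01,0.0135,0.0135,0.157,0.01],[-0.0446,-0.0612,-0.0152,0.1347,0.1354,1.5678,0.01],[-0.0446,-0.0612,-0.0152,0.1347,0.1354,1.5678,0.01],[-0.0446,-0.0612,-0.0152,0.1347,0.1354,1.5678,0.01],[-0.0446,-0.0612,-0.0152,0.1347,0.1354,1.5678,0.01],[-0.0446,-0.0612,-0.0152,0.1347,0.1354,1.5678,0.01],[-0.0446,-0.0612,-0.0152,0.1347,0.1354,1.5678,0.01],[-0.0446,-0.0612,-0.0152,0.1347,0.1354,1.5678,0.01],[-0.0446,-0.0612,-0.0152,0.1347,0.1354,1.5678,0.01],[-0.0446,-0.0612,-0.0152,0.1347,0.1354,1.5678,0.01],[-0.0446,-0.0612,-0.0152,0.1347,0.1354,1.5678,0.01],[-0.0446,-0.0612,-0.0152,0.1347,0.1354,1.5678,0.01],[-0.0446,-0.0612,-0.0152,0.1347,0.1354,1.5678,0.01],[-0.0446,-0.0612,-0.0152,0.1347,0.1354,1.5678,0.01],[-0.0446,-0.0612,-0.0152,0.1347,0.1354,1.5678,0.01],[-0.0446,-0.0612,-0.0152,0.1347,0.1354,1.5678,0.01]]' 60
python3 - <<'E'
from h import *
go(mouth-84.5*a-60*L,-L,a)
W=cam("wrist");S=cam("side");C=cam("scene")
P={}
for n in("wrist","scene","side"):P[n]=r.read_camera(n);cv2.imwrite(f"pics/{n}3.png",P[n])
e=mouth-84.5*a
for n,q in(("mouth",mouth),("elbow",e),("stip",e+54.5*a),("ltip",e-151.5*L)):print(n,*[np.round(proj(c,q),1) for c in(W,S,C)])
f=lambda im,x,y:cv2.resize(im[y:y+150,x:x+200],(400,300),interpolation=2)
cv2.imwrite("pics/e.png",np.vstack([np.hstack([f(P["wrist"],80,0),f(P["wrist"],200,0)]),np.hstack([f(P["side"],210,110),f(P["scene"],220,110)])]))
E
```

```text
time: 5.33
tcp_pos: [531.5, 65.6, 121.8]
orientation: [0.762, 0.647, 0.001, 0.001]
ft_force: [0.1, 0.0, -4.5]
gripper_width: 16.4
[-0.     -0.0022  0.0008] [ 0.002  -0.0006  0.0022] t 5.3333
mouth [464.9 165.3] [331.3 145.3] [332.3 191.9]
elbow [276. 165.] [275.2 152.9] [285.3 172.5]
stip [397.9 165.2] [311.5 148. ] [315.  184.8]
ltip [276.5 422.5] [296.8 235. ] [218.7 224. ]
```

View pics/e.png

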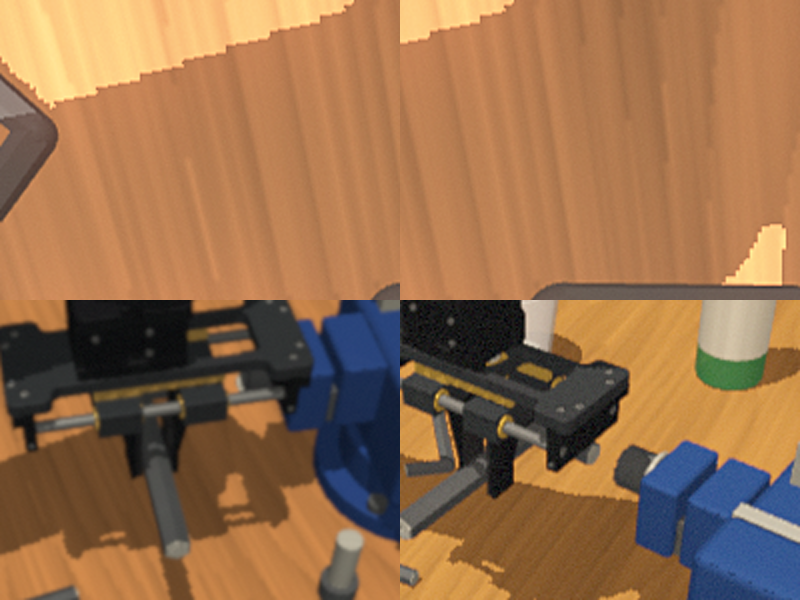

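The key is held, short arm towards the socket. My wrist crop missed the region, so I'll view the right one.

```bash
python3 - <<'E'
import cv2
w=cv2.imread("pics/wrist3.png");cv2.imwrite("pics/f.png",cv2.resize(w[110:310,240:506],None,fx=3,fy=3,interpolation=2))
E
```

```text
(no output)
```

View pics/f.png

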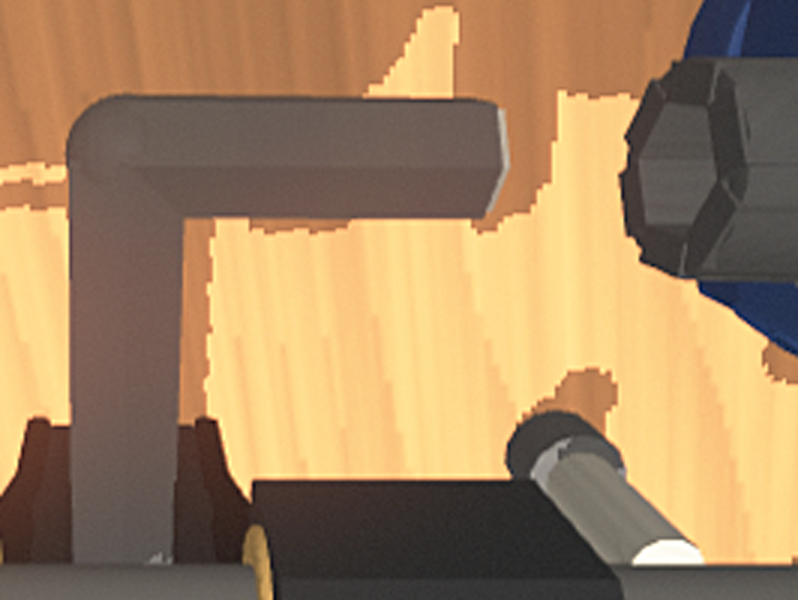

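In the crop, the short arm's axis is at row ~158 and the screw axis at ~169, so the key must shift about 1.6 mm to −tool x. The hex orientation matches. I'll check the height in an enlarged scene crop.

```bash
python3 - <<'E'
import cv2
w=cv2.imread("pics/scene3.png");cv2.imwrite("pics/g.png",cv2.resize(w[160:225,285:365],None,fx=9,fy=9,interpolation=2))
E
```

```text
(no output)
```

View pics/g.png

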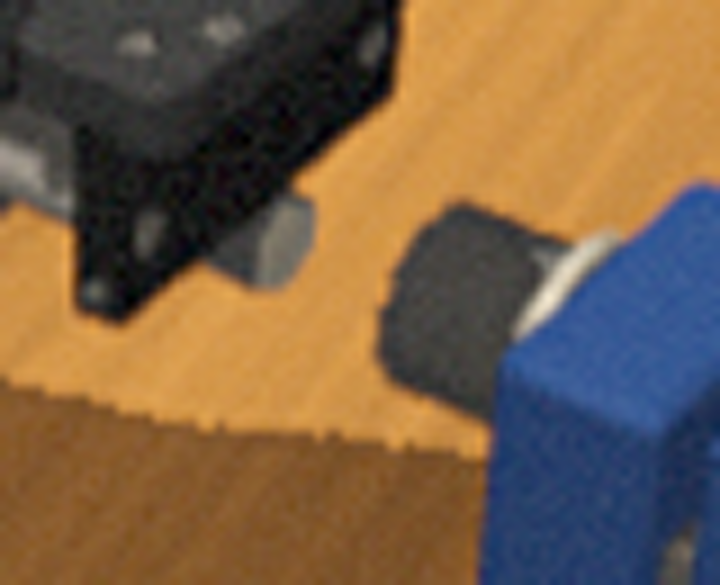

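```bash
python3 - <<'E'
from h import *
s=r.get_state();A=R.from_quat(s["orientation"]).as_matrix()
W=cam("wrist");C=cam("scene");S=cam("side")
g=s["tcp_pos"]-19*A[:,2]; e=g+61*A[:,0]; st=e+54.5*A[:,1]; lt=e-151.5*A[:,0]
print("g",g,"ty",A[:,1])
for n,p in(("top",st+9.8*Z),("c",st),("bot",st-9.8*Z),("lt",lt),("e",e)):print(n,np.round(proj(W,p),1),np.round(proj(C,p),1),np.round(proj(S,p),1))
x,res=tri([ray(W,(409.3,165)),ray(C,(318.9,181.7))]);print("topvertex",x,res,"pred",st+9.8*Z)
w=cv2.imread("pics/side3.png");cv2.imwrite("pics/i.png",cv2.resize(w[150:245,260:340],None,fx=6,fy=6,interpolation=2))
E
```

```text
g [531.5634991  65.5730677 140.8947665] ty [ 0.9865338  -0.16354489  0.00203179]
top [412.2 166.8] [316.9 179. ] [313.2 141.9]
c [403.6 163. ] [316.7 184.4] [312.9 146.8]
bot [396.1 159.7] [316.4 189.7] [312.6 151.6]
lt [280.5 422.3] [220.4 223.8] [298.5 233.7]
e [280.6 163.1] [286.8 172.2] [276.6 151.8]
topvertex [597.12514255 117.24438681 145.94033571] [np.float64(1.282772272087523), np.float64(1.282772272087683)] pred [595.30576563 116.83855711 150.84659626]
```

View pics/i.png

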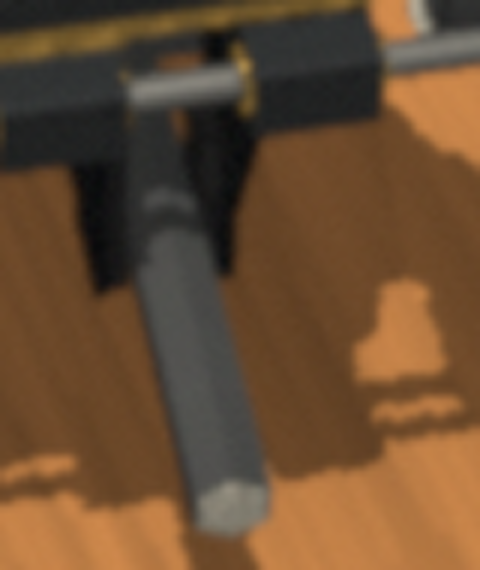

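Long tip in the side view: (298.8,234.7), about 1 px below prediction. Short tip in the scene view: (316.9,187.0), about 2.6 px below. So the key hangs some 3–4.5 mm low in the hand. I'll correct that, close to a ~9 mm gap, and look again.

```bash
python3 -m crank '[[-0.0016,0,-0.004,0,0,0,0.01],[-0.0016,0.009,-0.004,0,0,0,0.01],[-0.0016,0.018,-0.004,0,0,0,0.01],[-0.0016,0.018,-0.004,0,0,0,0.01],[-0.0016,0.018,-0.004,0,0,0,0.01]]' 60
python3 - <<'E'
from h import *
s=r.get_state();A=R.from_quat(s["orientation"]).as_matrix()
W=cam("wrist");C=cam("scene")
g=s["tcp_pos"]-19*A[:,2]; e=g+61*A[:,0]; st=e+54.5*A[:,1]
print("g",g)
for n,p in(("c",st),("m",mouth),("m+30a",mouth+30*a)):print(n,np.round(proj(W,p),1),np.round(proj(C,p),1))
w=r.read_camera("wrist");c=r.read_camera("scene");cv2.imwrite("pics/wrist4.png",w);cv2.imwrite("pics/scene4.png",c)
cv2.imwrite("pics/j.png",np.hstack([cv2.resize(w[130:205,350:450],(400,300),interpolation=2),cv2.resize(c[168:213,300:360],(400,300),interpolation=2)]))
E
```

```text
time: 5.9
tcp_pos: [549.8, 60.6, 125.7]
orientation: [0.763, 0.646, 0.001, 0.0]
ft_force: [0.1, -0.3, -3.7]
gripper_width: 16.0
g [549.71906725  60.62514962 144.71092972]
c [403.6 163. ] [326.9 187.4]
m [419.5 159.1] [332.3 191.9]
m+30a [485.1 158.9] [350.3 199.3]
```

View pics/j.png

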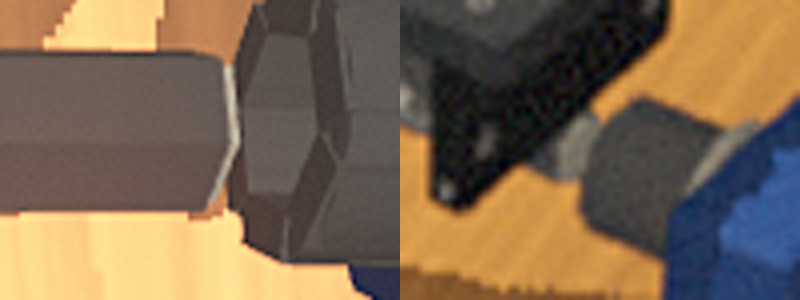

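Scene: tip face centre at (326.7,190.0), and its axis extended passes within ~0.4 px of the mouth (332.4,192), so the height is nearly right. Wrist: the key axis is at row ~162.6 and the head axis ~159.3, so the sideways shift overshot. I'll measure the edges numerically.

```bash
python3 - <<'E'
import cv2,numpy as np
w=cv2.cvtColor(cv2.imread("pics/wrist4.png"),cv2.COLOR_BGR2HSV)[...,1].astype(int)
for c in(340,360,380,395,432,440,446):print(c,[(i,w[i,c]) for i in range(100,215) if abs(w[i+1,c]-w[i-1,c])>35])
E
```

```text
340 [(141, np.int64(131)), (142, np.int64(93)), (143, np.int64(50)), (182, np.int64(105))]
360 [(142, np.int64(113)), (143, np.int64(57)), (182, np.int64(93))]
380 [(114, np.int64(129)), (142, np.int64(145)), (143, np.int64(34)), (182, np.int64(88))]
395 [(142, np.int64(124)), (143, np.int64(38)), (182, np.int64(82)), (183, np.int64(134))]
432 [(122, np.int64(144)), (123, np.int64(97)), (124, np.int64(6)), (195, np.int64(25)), (196, np.int64(135))]
440 [(123, np.int64(114)), (124, np.int64(14)), (196, np.int64(19)), (197, np.int64(78)), (201, np.int64(104)), (203, np.int64(123))]
446 [(113, np.int64(117)), (115, np.int64(106)), (122, np.int64(113)), (123, np.int64(24)), (196, np.int64(13)), (197, np.int64(80)), (204, np.int64(92)), (207, np.int64(140))]
```

```bash
python3 -m crank '[[0.0011,0,0,0,0,0,0.01],[0.0011,0.003,0,0,0,0,0.01],[0.0011,0.006,0,0,0,0,0.01],[0.0011,0.008,0,0,0,0,0.01],[0.0011,0.01,0,0,0,0,0.01],[0.0011,0.012,0,0,0,0,0.01],[0.0011,0.012,0,0,0,0,0.01]]' 60
```

```text
time: 6.58
tcp_pos: [561.6, 59.8, 125.9]
orientation: [0.763, 0.646, 0.001, 0.001]
ft_force: [-0.6, -1.1, -3.6]
gripper_width: 16.4
```

```bash
python3 -m crank '[[0,0.002,0,0,0,0,0.01],[0,0.004,0,0,0,0,0.01],[0,0.006,0,0,0,0,0.01],[0,0.008,0,0,0,0,0.01],[0,0.008,0,0,0,0,0.01]]' 60
```

```text
time: 7.0
tcp_pos: [569.5, 58.5, 125.9]
orientation: [0.763, 0.646, 0.001, 0.001]
ft_force: [0.6, -0.2, -4.2]
gripper_width: 15.9
```

```bash
python3 -m crank '[[0,0.003,0,0,0,0,0.01],[0,0.006,0,0,0,0,0.01],[0,0.009,0,0,0,0,0.01],[0,0.011,0,0,0,0,0.01],[0,0.011,0,0,0,0,0.01]]' 60
```

```text
time: 7.42
tcp_pos: [580.3, 56.6, 125.8]
orientation: [0.763, 0.646, 0.001, 0.0]
ft_force: [0.2, 0.0, -5.0]
gripper_width: 16.2
```

```bash
python3 -m crank '[[0,0.001,0,0,0,0,0.01],[0,0.002,0,0,0,0,0.01],[0,0.003,0,0,0,0,0.01],[0,0.004,0,0,0,0,0.01],[0,0.005,0,0,0,0,0.01],[0,0.005,0,0,0,0,0.01]]' 60
```

```text
time: 7.92
tcp_pos: [583.0, 55.7, 125.2]
orientation: [0.763, 0.646, -0.001, -0.001]
ft_force: [-8.6, -1.8, -2.5]
gripper_width: 16.1
```

The push stopped at a·TCP = 565.9, where 566.3 means fully home, with 9 N of back force. I'll press a little harder to be sure it is seated.

```bash
python3 -m crank '[[0,0.001,0,0,0,0,0.01],[0,0.002,0,0,0,0,0.01],[0,0.0025,0,0,0,0,0.01],[0,0.0025,0,0,0,0,0.01]]' 60
python3 - <<'E'
from h import *
s=r.get_state();print(s["tcp_pos"]@a,s["ft_force"]@a,s["joints"])
C=cam("scene")
c=r.read_camera("scene");w=r.read_camera("wrist");cv2.imwrite("pics/scene5.png",c);cv2.imwrite("pics/wrist5.png",w)
cv2.imwrite("pics/k.png",np.hstack([cv2.resize(w[100:400,150:450],(400,400)),cv2.resize(c[140:240,260:360],(400,400),interpolation=2)]))
E
```

```text
time: 8.25
tcp_pos: [583.7, 55.0, 124.6]
orientation: [0.763, 0.646, -0.003, -0.002]
ft_force: [-16.6, -2.8, -0.9]
gripper_width: 16.4
566.7543601334885 -15.881095524481541 [-0.09660085  0.32692182 -0.09084637  1.67893534  0.03188371  1.14364845
 -0.36126854]
```

View pics/k.png

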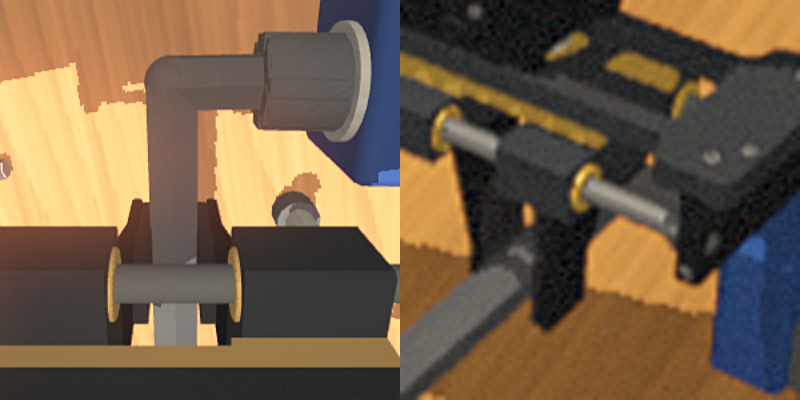

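The wrist view shows the short arm inside the head. Lever centre to mouth is about 66.7 px ≈ 29.8 mm, where 29.5 means home. Next I'll let go and re-grip further out (~111 mm from the axis) for a gentler, better measured lever.

```bash
python3 -m crank '[[0,-0.002,0,0,0,0,0.01],[0,-0.004,0,0,0,0,0.04],[0,-0.004,0,0,0,0,0.04],[0,-0.004,0,0,0,0,0.04],[0,-0.004,0,0,0,0,0.04],[0,-0.004,0,0,0,0,0.04],[0,-0.004,0,0,0,0,0.04],[0,-0.004,0,0,0,0,0.04]]' 60
python3 - <<'E'
from h import *
t=.1
u=-np.cos(t)*L-np.sin(t)*Z
go(mouth-29.5*a+111*u,u,a)
cv2.imwrite("pics/side6.png",r.read_camera("side"));cv2.imwrite("pics/wrist6.png",r.read_camera("wrist"))
E
```

```text
time: 9.02
tcp_pos: [583.6, 56.3, 126.1]
orientation: [0.763, 0.646, 0.001, 0.001]
ft_force: [0.8, 0.7, -0.3]
gripper_width: 39.6
[-0.0479 -0.0002  0.0161] [ 0.0024  0.0991 -0.0011] t 9.0167
```

```bash
python3 - <<'E'
import cv2,numpy as np
for n in(5,6):
    w=cv2.cvtColor(cv2.imread(f"pics/wrist{n}.png"),cv2.COLOR_BGR2HSV)[...,1].astype(int)
    for y in(160,200,230):print(n,y,[(i,w[y,i]) for i in range(230,340) if abs(w[y,i+1]-w[y,i-1])>35])
    for x in(305,320,335):print(n,"c",x,[(i,w[i,x]) for i in range(100,220) if abs(w[i+1,x]-w[i-1,x])>35])
E
```

```text
5 160 [(257, np.int64(144)), (258, np.int64(104))]
5 200 [(260, np.int64(128)), (261, np.int64(75)), (297, np.int64(70)), (298, np.int64(119)), (312, np.int64(149)), (313, np.int64(103))]
5 230 [(262, np.int64(75)), (297, np.int64(69)), (298, np.int64(119))]
5 c 305 [(141, np.int64(107)), (142, np.int64(40)), (182, np.int64(96)), (183, np.int64(139))]
5 c 320 [(140, np.int64(127)), (141, np.int64(85)), (142, np.int64(41)), (181, np.int64(44)), (182, np.int64(134))]
5 c 335 [(140, np.int64(125)), (141, np.int64(57)), (181, np.int64(77)), (182, np.int64(135))]
6 160 [(257, np.int64(144)), (258, np.int64(94))]
6 200 [(294, np.int64(93)), (295, np.int64(149)), (304, np.int64(149))]
6 230 [(260, np.int64(85)), (293, np.int64(88)), (294, np.int64(148))]
6 c 305 [(140, np.int64(123)), (141, np.int64(56)), (181, np.int64(57)), (182, np.int64(137)), (193, np.int64(129)), (202, np.int64(136)), (208, np.int64(135))]
6 c 320 [(140, np.int64(128)), (141, np.int64(82)), (181, np.int64(58)), (182, np.int64(120))]
6 c 335 [(140, np.int64(138)), (141, np.int64(103)), (142, np.int64(33)), (182, np.int64(59)), (183, np.int64(124))]
```

The key stayed in place; its lever sagged a little within the play. Re-grip at 111 mm.

```bash
python3 -m crank '[[-0.012,0,0.004,0,0.025,0,0.04],[-0.024,0,0.008,0,0.05,0,0.04],[-0.036,0,0.012,0,0.075,0,0.04],[-0.0479,0,0.0161,0,0.1,0,0.04],[-0.0479,0,0.0161,0,0.1,0,0.04],[-0.0479,0,0.0161,0,0.1,0,0.01],[-0.0479,0,0.0161,0,0.1,0,0.01],[-0.0479,0,0.0161,0,0.1,0,0.01],[-0.0479,0,0.0161,0,0.1,0,0.01],[-0.0479,0,0.0161,0,0.1,0,0.01],[-0.0479,0,0.0161,0,0.1,0,0.01],[-0.0479,0,0.0161,0,0.1,0,0.01],[-0.0479,0,0.0161,0,0.1,0,0.01],[-0.0479,0,0.0161,0,0.1,0,0.01]]' 40
python3 - <<'E'
from h import *
s=r.get_state();print(s["tcp_pos"]@a,s["ft_force"],s["torque"])
E
```

```text
time: 10.28
tcp_pos: [575.6, 9.8, 110.0]
orientation: [0.762, 0.646, 0.039, -0.032]
ft_force: [-0.5, 3.3, 0.5]
gripper_width: 16.3
566.159520113344 [-0.54630744  3.31012734  0.53446574] [0.67687381 0.24011938 0.24311382]
```

Key re-gripped at 111 mm, still home (a·TCP 566.2). Now start turning along the arc: dx = r(1−cosθ), dz = r·sinθ.

```bash
python3 -m crank '[[0,0.001,0,0,0,0,0.01],[0,0.002,0.0022,0,0.02,0,0.01],[0.0001,0.002,0.0044,0,0.04,0,0.01],[0.0002,0.002,0.0067,0,0.06,0,0.01],[0.0004,0.002,0.0089,0,0.08,0,0.01],[0.0006,0.002,0.0111,0,0.1,0,0.01],[0.0008,0.002,0.0133,0,0.12,0,0.01],[0.0008,0.002,0.0133,0,0.12,0,0.01],[0.0008,0.002,0.0133,0,0.12,0,0.01]]' 60
cat >> h.py <<'E'
def chk():
    s=r.get_state();A=R.from_quat(s["orientation"]).as_matrix();g=s["tcp_pos"]-19*A[:,2]-mouth
    print("t",s["time"],"depth",round(s["tcp_pos"]@a,2),"F tool",np.round(A.T@s["ft_force"],1),"lever ang",round(np.arctan2(-g[2],-g@L),4),"r",round(np.hypot(g[2],g@L),1),"tilt",round(np.arctan2(-A[2,0]*-1,A[:,0]@L),4),
     "w",round(s["gripper_width"],1),"ax moment",round(float(np.cross(g/1000,s["ft_force"])@a),2),np.round(s["torque"]@a,2))
E
python3 -c "from h import *;chk()"
```

```text
time: 11.03
tcp_pos: [578.2, 12.6, 98.2]
orientation: [0.758, 0.643, 0.086, -0.071]
ft_force: [-7.6, 6.5, 12.7]
gripper_width: 16.2
t 11.0333 depth 568.29 F tool [  7.9  -8.5 -11.3] lever ang 0.2108 r 111.3 tilt 0.2235 w 16.2 ax moment -1.26 1.37
```

```bash
python3 -m crank '[[0.0008,-0.0005,0.0022,0,0.02,0,0.01],[0.0016,-0.0005,0.0044,0,0.04,0,0.01],[0.0017,-0.0005,0.0067,0,0.06,0,0.01],[0.0019,-0.0005,0.0089,0,0.08,0,0.01],[0.0021,-0.0005,0.0111,0,0.1,0,0.01],[0.0023,-0.0005,0.0133,0,0.12,0,0.01],[0.0023,-0.0005,0.0133,0,0.12,0,0.01]]' 60
python3 -c "from h import *;chk()"
```

```text
time: 11.62
tcp_pos: [579.2, 18.3, 86.1]
orientation: [0.751, 0.637, 0.132, -0.11]
ft_force: [-4.2, 8.4, 14.8]
gripper_width: 16.1
t 11.6167 depth 568.35 F tool [ 12.2  -5.4 -11.4] lever ang 0.3295 r 111.3 tilt 0.3457 w 16.1 ax moment -1.29 2.15
```

Screw is turning steadily at about 1.3–1.5 N m. I'll trim the radial pull by shifting +x.

```bash
python3 -m crank '[[0.0015,-0.0005,0.0022,0,0.02,0,0.01],[0.0031,-0.0005,0.0044,0,0.04,0,0.01],[0.0035,-0.0005,0.0067,0,0.06,0,0.01],[0.0039,-0.0005,0.0089,0,0.08,0,0.01],[0.0041,-0.0005,0.0111,0,0.1,0,0.01],[0.0043,-0.0005,0.0133,0,0.12,0,0.01],[0.0043,-0.0005,0.0133,0,0.12,0,0.01]]' 60
python3 -c "from h import *;chk()"
```

```text
time: 12.2
tcp_pos: [580.1, 25.5, 74.9]
orientation: [0.742, 0.629, 0.177, -0.147]
ft_force: [-4.7, 4.1, 15.3]
gripper_width: 16.1
t 12.2 depth 568.06 F tool [  9.8  -5.2 -12.2] lever ang 0.4482 r 111.1 tilt 0.4646 w 16.1 ax moment -1.37 1.54
```

```bash
python3 -m crank '[[0.001,-0.0005,0.0022,0,0.02,0,0.01],[0.0016,-0.0005,0.0044,0,0.04,0,0.01],[0.0017,-0.0005,0.0067,0,0.06,0,0.01],[0.0017,-0.0005,0.0067,0,0.06,0,0.01]]' 60
python3 -c "from h import *;chk()"
```

```text
time: 12.53
tcp_pos: [580.5, 29.6, 69.6]
orientation: [0.737, 0.624, 0.199, -0.166]
ft_force: [-4.2, 3.5, 15.2]
gripper_width: 16.1
t 12.5333 depth 567.81 F tool [ 10.   -4.7 -11.8] lever ang 0.5075 r 111.0 tilt 0.5243 w 16.1 ax moment -1.32 1.41
```

```bash
python3 -m crank '[[0.0007,0,0.0011,0,0.01,0,0.01],[0.001,0,0.0022,0,0.02,0,0.01],[0.001,0,0.0033,0,0.03,0,0.01],[0.001,0,0.0033,0,0.03,0,0.01]]' 60
python3 -c "from h import *;chk()"
python3 -m crank '[[0.0005,0,0.0011,0,0.01,0,0.01],[0.0005,0,0.0022,0,0.02,0,0.01],[0.0005,0,0.0022,0,0.02,0,0.01]]' 60
python3 -c "from h import *;chk()"
```

```text
time: 12.87
tcp_pos: [580.8, 31.6, 67.2]
orientation: [0.734, 0.622, 0.21, -0.175]
ft_force: [-4.6, 1.9, 14.1]
gripper_width: 16.3
t 12.8667 depth 567.75 F tool [  8.4  -4.8 -11.4] lever ang 0.5357 r 110.9 tilt 0.5529 w 16.3 ax moment -1.27 1.02
time: 13.12
tcp_pos: [581.1, 33.1, 65.6]
orientation: [0.732, 0.62, 0.217, -0.181]
ft_force: [-5.2, 1.3, 14.2]
gripper_width: 16.2
t 13.1167 depth 567.75 F tool [  8.1  -5.2 -11.7] lever ang 0.5554 r 110.9 tilt 0.5728 w 16.2 ax moment -1.31 0.96
```

```bash
for i in 1; do python3 -m crank '[[0.0003,0,0.0011,0,0.01,0,0.01],[0.0003,0,0.0022,0,0.02,0,0.01],[0.0003,0,0.0022,0,0.02,0,0.01]]' 60 >/dev/null
python3 -c "from h import *;chk()"; done
python3 -m crank '[[0.0003,0,0.0011,0,0.01,0,0.01],[0.0003,0,0.0022,0,0.02,0,0.01],[0.0003,0,0.0022,0,0.02,0,0.01]]' 60 >/dev/null
python3 -c "from h import *;chk()"
```

```text
t 13.3667 depth 567.76 F tool [  9.1  -5.1 -11.5] lever ang 0.575 r 111.0 tilt 0.5929 w 16.2 ax moment -1.29 1.06
t 13.6167 depth 567.78 F tool [  8.6  -4.4 -11.2] lever ang 0.5947 r 111.0 tilt 0.613 w 16.2 ax moment -1.26 1.09
```

```bash
python3 -m crank '[[0.0003,0,0.0011,0,0.01,0,0.01],[0.0003,0,0.0022,0,0.02,0,0.01],[0.0003,0,0.0022,0,0.02,0,0.01]]' 60 >/dev/null
python3 -c "from h import *;chk()"
python3 -m crank '[[0.0003,0,0.0011,0,0.01,0,0.01],[0.0003,0,0.0017,0,0.015,0,0.01],[0.0003,0,0.0017,0,0.015,0,0.01]]' 60 >/dev/null
python3 -c "from h import *;chk()"
```

```text
t 13.8667 depth 567.81 F tool [  9.1  -4.6 -12.4] lever ang 0.6146 r 110.9 tilt 0.6331 w 16.3 ax moment -1.39 1.13
t 14.1167 depth 567.84 F tool [  8.7  -4.7 -11.6] lever ang 0.6292 r 110.9 tilt 0.6477 w 16.4 ax moment -1.3 1.1
```

```bash
python3 -m crank '[[0.0003,0,0.0011,0,0.01,0,0.01],[0.0003,0,0.0017,0,0.015,0,0.01],[0.0003,0,0.0017,0,0.015,0,0.01]]' 60 >/dev/null
python3 -c "from h import *;chk()"
python3 -m crank '[[0.0003,0,0.0011,0,0.01,0,0.01],[0.0003,0,0.0017,0,0.015,0,0.01],[0.0003,0,0.0017,0,0.015,0,0.01]]' 60 >/dev/null
python3 -c "from h import *;chk()
cv2.imwrite('pics/side7.png',r.read_camera('side'));cv2.imwrite('pics/scene7.png',r.read_camera('scene'));cv2.imwrite('pics/wrist7.png',r.read_camera('wrist'))"
```

```text
t 14.3667 depth 567.86 F tool [  9.2  -4.6 -11.6] lever ang 0.6444 r 110.9 tilt 0.6627 w 16.4 ax moment -1.3 1.13
t 14.6167 depth 567.88 F tool [  9.4  -5.2 -11.8] lever ang 0.6594 r 110.9 tilt 0.6777 w 16.6 ax moment -1.32 1.14
```

```bash
python3 -m crank '[[0.0002,0,0.0011,0,0.01,0,0.01],[0.0002,0,0.0017,0,0.015,0,0.01],[0.0002,0,0.0017,0,0.015,0,0.01]]' 60 >/dev/null
python3 -c "from h import *;chk()"
python3 -m crank '[[0.0002,0,0.0011,0,0.01,0,0.01],[0.0002,0,0.0017,0,0.015,0,0.01],[0.0002,0,0.0017,0,0.015,0,0.01]]' 60 >/dev/null
python3 -c "from h import *;chk()"
```

```text
t 15.0167 depth 567.91 F tool [  9.7  -4.2 -11.8] lever ang 0.6745 r 110.9 tilt 0.6928 w 16.3 ax moment -1.32 1.24
t 15.2667 depth 567.94 F tool [ 10.6  -4.6 -11.8] lever ang 0.6898 r 110.9 tilt 0.7079 w 16.2 ax moment -1.33 1.26
```

Still no stop at a grip angle of 0.69, so I'll check whether the pads are sliding on the lever.

```bash
python3 - <<'E'
from h import *
w=r.read_camera("wrist");d=r.read_camera("side");cv2.imwrite("pics/wrist8.png",w);cv2.imwrite("pics/side8.png",d)
s=r.get_state();A=R.from_quat(s["orientation"]).as_matrix();W=cam("wrist");S=cam("side")
e=mouth-29.5*a
print("pred wrist mouth,elbow",proj(W,mouth),proj(W,e))
for t in(.55,.6,.65,.7,.75,.8):
    u=-np.cos(t)*L-np.sin(t)*Z;print(t,"ltip side",proj(S,e+151.5*u), "scene",proj(cam("scene"),e+151.5*u))
cv2.imwrite("pics/m.png",np.hstack([cv2.resize(w[0:300,180:380],(400,600)),cv2.resize(d[130:280,250:350],(400,600),interpolation=2)]))
E
```

```text
pred wrist mouth,elbow [351.24336539  39.32652727] [277.62427068  38.95790041]
0.55 ltip side [329.88691057 249.66647725] scene [262.70092006 273.20858013]
0.6 ltip side [328.84861064 249.87443664] scene [264.60175093 274.6287297 ]
0.65 ltip side [327.78902744 249.82152991] scene [266.59702609 275.79255606]
0.7 ltip side [326.7115157  249.51589323] scene [268.67877211 276.70403878]
0.75 ltip side [325.61928581 248.96596834] scene [270.8391582  277.36777051]
0.8 ltip side [324.51540028 248.18042271] scene [273.07052628 277.78887586]
```

View pics/m.png

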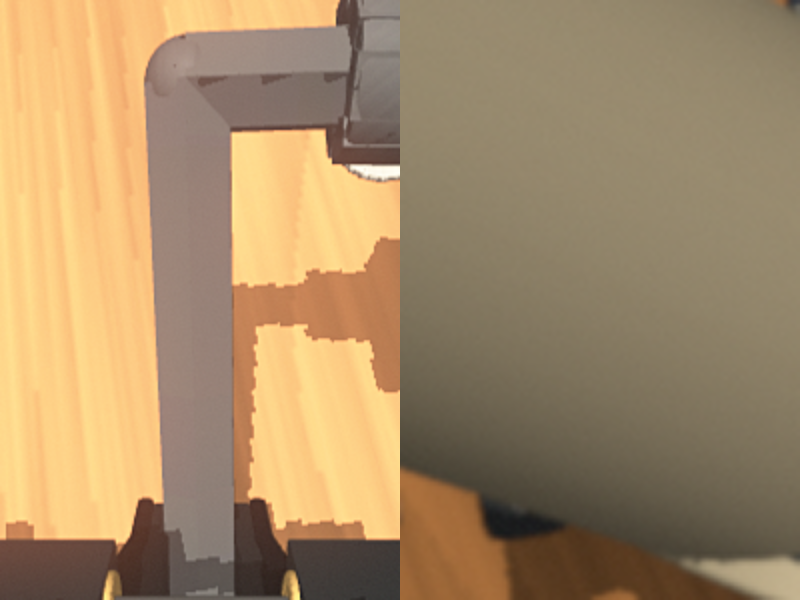

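The side camera is blocked by the arm. In the wrist view the key is still home and aligned with the tool: the elbow is at ~(275,41), predicted (277.6,39). The lever's taper matches zero slip, so the pads aren't sliding. Continue in small steps and watch for the force to rise.

```bash
python3 -m crank '[[0.0002,0,0.0008,0,0.007,0,0.01],[0.0002,0,0.0014,0,0.0125,0,0.01],[0.0002,0,0.0014,0,0.0125,0,0.01]]' 60 >/dev/null
python3 -c "from h import *;chk()"
python3 -m crank '[[0.0002,0,0.0008,0,0.007,0,0.01],[0.0002,0,0.0014,0,0.0125,0,0.01],[0.0002,0,0.0014,0,0.0125,0,0.01]]' 60 >/dev/null
python3 -c "from h import *;chk()"
```

```text
t 15.6167 depth 567.98 F tool [ 10.1  -3.9 -12.2] lever ang 0.7019 r 111.0 tilt 0.7204 w 16.5 ax moment -1.37 1.27
t 15.8667 depth 567.98 F tool [ 10.5  -3.4 -12. ] lever ang 0.7147 r 110.9 tilt 0.733 w 16.3 ax moment -1.35 1.33
```

```bash
python3 - <<'E'
from h import *
cv2.imwrite("pics/wrist9.png",r.read_camera("wrist"))
for n in(7,8,9):
    im=cv2.imread(f"pics/wrist{n}.png");w=cv2.GaussianBlur(cv2.cvtColor(im,cv2.COLOR_BGR2HSV)[...,1],(3,3),0).astype(float)
    o=[]
    for y in(70,100,150,200,235):
        g=np.abs(np.gradient(w[y,240:310]));l=g[:35];q=g[35:]
        sub=lambda v,b:round(float((np.arange(len(v))*v**3).sum()/(v**3).sum()+b),1)
        o.append((sub(l,240),sub(q,275)))
    print(n,o,[round(b-a_,1) for a_,b in o])
    v=cv2.cvtColor(im,cv2.COLOR_BGR2GRAY).astype(int)
    print([(i,v[i,320]) for i in range(5,80) if abs(v[i+1,320]-v[i-1,320])>12])
E
```

```text
7 [(253.2, 294.5), (254.4, 294.6), (256.6, 295.7), (259.2, 296.4), (260.4, 296.4)] [41.3, 40.2, 39.1, 37.2, 36.0]
[(13, np.int64(208)), (14, np.int64(175)), (15, np.int64(137)), (35, np.int64(147)), (36, np.int64(132)), (37, np.int64(101)), (38, np.int64(87)), (39, np.int64(87)), (40, np.int64(107)), (62, np.int64(112)), (63, np.int64(83)), (64, np.int64(61)), (65, np.int64(191)), (66, np.int64(217))]
8 [(253.0, 294.4), (254.3, 294.6), (256.4, 295.6), (259.1, 296.4), (260.3, 296.4)] [41.4, 40.3, 39.2, 37.3, 36.1]
[(12, np.int64(217)), (13, np.int64(201)), (14, np.int64(160)), (15, np.int64(140)), (35, np.int64(149)), (36, np.int64(131)), (37, np.int64(96)), (38, np.int64(85)), (39, np.int64(109)), (62, np.int64(104)), (63, np.int64(75)), (64, np.int64(59)), (65, np.int64(189)), (66, np.int64(216))]
9 [(252.9, 294.4), (254.3, 294.5), (256.4, 295.5), (258.9, 296.2), (260.3, 296.4)] [41.5, 40.2, 39.1, 37.3, 36.1]
[(13, np.int64(201)), (14, np.int64(160)), (15, np.int64(139)), (35, np.int64(145)), (36, np.int64(128)), (37, np.int64(96)), (38, np.int64(102)), (61, np.int64(118)), (62, np.int64(102)), (63, np.int64(78)), (64, np.int64(63)), (65, np.int64(190)), (66, np.int64(216))]
```

No slip: the key stays fixed in the hand and is turning with it. The stop must be close, because hex play may reach ~10° by geometry. Each step can add at most ~6 N, so carrying on is safe.

```bash
python3 -m crank '[[0.0002,0,0.0008,0,0.007,0,0.01],[0.0002,0,0.0014,0,0.0125,0,0.01],[0.0002,0,0.0014,0,0.0125,0,0.01]]' 60 >/dev/null
python3 -c "from h import *;chk()"
python3 -m crank '[[0.0002,0,0.0008,0,0.007,0,0.01],[0.0002,0,0.0014,0,0.0125,0,0.01],[0.0002,0,0.0014,0,0.0125,0,0.01]]' 60 >/dev/null
python3 -c "from h import *;chk()"
```

```text
t 16.1667 depth 568.0 F tool [ 10.6  -4.2 -12. ] lever ang 0.7269 r 111.0 tilt 0.7455 w 16.1 ax moment -1.36 1.34
t 16.4167 depth 568.11 F tool [ 11.8  -4.5 -13. ] lever ang 0.738 r 111.0 tilt 0.758 w 16.4 ax moment -1.47 1.36
```

```bash
python3 -m crank '[[0.0002,0,0.0008,0,0.007,0,0.01],[0.0002,0,0.0014,0,0.0125,0,0.01],[0.0002,0,0.0014,0,0.0125,0,0.01]]' 60 >/dev/null
python3 -c "from h import *;chk()"
```

```text
t 16.6667 depth 568.21 F tool [ 11.9  -4.8 -14.2] lever ang 0.749 r 111.0 tilt 0.7705 w 16.4 ax moment -1.6 1.49
```

Force is starting to rise (13→14.2 N).

```bash
python3 -m crank '[[0.0001,0,0.0008,0,0.007,0,0.01],[0.0001,0,0.0014,0,0.0125,0,0.01],[0.0001,0,0.0014,0,0.0125,0,0.01]]' 60 >/dev/null
python3 -c "from h import *;chk()"
python3 -m crank '[[0.0001,0,0.0008,0,0.007,0,0.01],[0.0001,0,0.0014,0,0.0125,0,0.01],[0.0001,0,0.0014,0,0.0125,0,0.01]]' 60 >/dev/null
python3 -c "from h import *;chk()"
```

```text
t 16.9167 depth 568.34 F tool [ 12.1  -5.4 -16.3] lever ang 0.7597 r 111.1 tilt 0.783 w 16.2 ax moment -1.84 1.52
t 17.1667 depth 568.52 F tool [ 12.4  -5.6 -17.6] lever ang 0.7701 r 111.2 tilt 0.7956 w 16.3 ax moment -1.99 1.71
```

```bash
python3 -m crank '[[0,0,0.001,0,0,0,0.01],[0,0,0.002,0,0,0,0.01],[0,0,0.0025,0,0,0,0.01],[0,0,0.0025,0,0,0,0.01]]' 60 >/dev/null
python3 -c "from h import *;chk()"
python3 -m crank '[[0,0,0.001,0,0,0,0.01],[0,0,0.002,0,0,0,0.01],[0,0,0.002,0,0,0,0.01]]' 60 >/dev/null
python3 -c "from h import *;chk()"
```

```text
t 17.5 depth 568.83 F tool [ 13.5  -7.  -22.7] lever ang 0.7875 r 111.2 tilt 0.7949 w 16.3 ax moment -2.53 1.9
t 17.75 depth 569.09 F tool [ 13.2  -7.7 -26. ] lever ang 0.8019 r 111.2 tilt 0.7949 w 16.3 ax moment -2.88 2.11
```

Torque is 2.9 N m, about 19 N at the lever's end. That is well over the 1.6 N m running torque and under the 4.5 N m limit, so the screw is up against its stop. A picture for numbers only, to rule out pad slip, then unload.

```bash
python3 - <<'E'
from h import *
cv2.imwrite("pics/wrist10.png",r.read_camera("wrist"))
for n in(9,10):
    im=cv2.imread(f"pics/wrist{n}.png");w=cv2.GaussianBlur(cv2.cvtColor(im,cv2.COLOR_BGR2HSV)[...,1],(3,3),0).astype(float)
    o=[]
    for y in(70,100,150,200,235):
        g=np.abs(np.gradient(w[y,240:310]));l=g[:35];q=g[35:]
        sub=lambda v,b:round(float((np.arange(len(v))*v**3).sum()/(v**3).sum()+b),1)
        o.append((sub(l,240),sub(q,275)))
    print(n,o,[round(b-a_,1) for a_,b in o])
    v=cv2.cvtColor(im,cv2.COLOR_BGR2GRAY).astype(int)
    print([(i,v[i,320]) for i in range(5,80) if abs(v[i+1,320]-v[i-1,320])>12])
E
python3 -m crank '[[-0.001,0,-0.002,0,0,0,0.01],[-0.001,0,-0.004,0,0,0,0.01],[-0.001,0,-0.004,0,0,0,0.01]]' 60 >/dev/null
python3 -c "from h import *;chk()"
```

```text
9 [(252.9, 294.4), (254.3, 294.5), (256.4, 295.5), (258.9, 296.2), (260.3, 296.4)] [41.5, 40.2, 39.1, 37.3, 36.1]
[(13, np.int64(201)), (14, np.int64(160)), (15, np.int64(139)), (35, np.int64(145)), (36, np.int64(128)), (37, np.int64(96)), (38, np.int64(102)), (61, np.int64(118)), (62, np.int64(102)), (63, np.int64(78)), (64, np.int64(63)), (65, np.int64(190)), (66, np.int64(216))]
10 [(250.3, 292.6), (252.1, 293.1), (255.2, 294.1), (257.9, 295.7), (259.9, 295.9)] [42.3, 41.0, 38.9, 37.8, 36.0]
[(11, np.int64(209)), (12, np.int64(174)), (13, np.int64(139)), (34, np.int64(147)), (35, np.int64(126)), (36, np.int64(104)), (61, np.int64(104)), (62, np.int64(81)), (63, np.int64(87)), (64, np.int64(195)), (65, np.int64(217))]
t 18.05 depth 568.78 F tool [ 14.9  -5.7 -16.5] lever ang 0.7719 r 111.3 tilt 0.7959 w 16.5 ax moment -1.88 2.25
```

Unloading retraces the loading line (1.88 N m at 0.772 against 1.99 at 0.770), so the give is purely elastic and the screw is at its stop. Now unload fully and let go.

```bash
python3 -m crank '[[0.002,0,-0.002,0,0,0,0.01],[0.0035,0,-0.004,0,0,0,0.01],[0.0035,0,-0.005,0,0,0,0.01],[0.0035,0,-0.005,0,0,0,0.01]]' 60 >/dev/null
python3 -c "from h import *;chk()"
```

```text
t 18.3833 depth 567.71 F tool [ 4.  -5.2 -8.5] lever ang 0.7332 r 110.9 tilt 0.7926 w 16.3 ax moment -0.96 -0.25
```

```bash
python3 -m crank '[[0.0005,0.0005,-0.002,0,0,0,0.01],[0.0005,0.0005,-0.003,0,0,0,0.01],[0.0005,0.0005,-0.003,0,0,0,0.01]]' 60 >/dev/null
python3 -c "from h import *;chk()"
```

```text
t 18.6333 depth 567.6 F tool [ 1.8 -4.2 -5.4] lever ang 0.7112 r 111.0 tilt 0.7923 w 15.8 ax moment -0.62 -0.67
```

```bash
python3 -m crank '[[0,0,0,0,0,0,0.035],[0,0,0,0,0,0,0.035],[0,0,0,0,0,0,0.035],[0,0,0,0,0,0,0.035],[0,0,0,0,0,0,0.035],[0,0,0,0,0,0,0.035]]' >/dev/null
python3 - <<'E'
from h import *
chk();w=r.read_camera("wrist");cv2.imwrite("pics/wrist11.png",w);W=cam("wrist")
print("pred mouth",proj(W,mouth),"elbow",proj(W,mouth-29.5*a))
S=cv2.GaussianBlur(cv2.cvtColor(w,cv2.COLOR_BGR2HSV)[...,1],(3,3),0).astype(int)
for y in(70,100,150,200,235):print(y,[(i,S[y,i]) for i in range(225,330) if abs(S[y,i+1]-S[y,i-1])>30])
v=cv2.cvtColor(w,cv2.COLOR_BGR2GRAY).astype(int)
for y in(25,45,55):print("gray",y,[(i,v[y,i]) for i in range(300,400) if abs(v[y,i+1]-v[y,i-1])>20])
v=cv2.cvtColor(cv2.imread("pics/wrist9.png"),cv2.COLOR_BGR2GRAY).astype(int)
for y in(25,45,55):print("gray9",y,[(i,v[y,i]) for i in range(300,400) if abs(v[y,i+1]-v[y,i-1])>20])
E
```

```text
t 19.1333 depth 567.4 F tool [-0.6 -0.5 -0.2] lever ang 0.7206 r 110.3 tilt 0.7932 w 34.4 ax moment -0.02 -0.78
pred mouth [348.84296017  44.60740104] elbow [278.38054426  44.43105153]
70 [(254, np.int64(97)), (255, np.int64(64)), (294, np.int64(61)), (295, np.int64(90))]
100 [(254, np.int64(126)), (255, np.int64(98)), (256, np.int64(63)), (294, np.int64(65)), (295, np.int64(91))]
150 [(256, np.int64(104)), (257, np.int64(65)), (295, np.int64(75)), (296, np.int64(109))]
200 [(258, np.int64(96)), (259, np.int64(63)), (295, np.int64(51)), (296, np.int64(84)), (297, np.int64(129))]
235 [(259, np.int64(96)), (260, np.int64(60)), (296, np.int64(65)), (297, np.int64(117))]
gray 25 [(351, np.int64(145)), (352, np.int64(73)), (353, np.int64(76)), (357, np.int64(78)), (358, np.int64(129))]
gray 45 [(350, np.int64(122)), (351, np.int64(75)), (353, np.int64(80)), (354, np.int64(116)), (355, np.int64(112)), (357, np.int64(128))]
gray 55 [(349, np.int64(127)), (350, np.int64(91)), (352, np.int64(84)), (353, np.int64(125))]
gray9 25 [(355, np.int64(131)), (356, np.int64(64)), (357, np.int64(77)), (358, np.int64(90)), (361, np.int64(121))]
gray9 45 [(352, np.int64(111)), (353, np.int64(75)), (355, np.int64(75)), (356, np.int64(95)), (357, np.int64(136)), (358, np.int64(125))]
gray9 55 [(351, np.int64(115)), (352, np.int64(82)), (354, np.int64(79)), (355, np.int64(111)), (359, np.int64(116))]
```

Released. The image comparison of seating depth is ambiguous, so I'll compare elbow-to-rim distances with the earlier pressed-home picture.

```bash
python3 - <<'E'
from h import *
for n,rows,er in((5,(150,155,160,165,170,175),(190,195)),(6,(150,155,160,165,170,175),(190,195)),(11,(25,30,35,40,45,50,55),(70,75))):
    w=cv2.imread(f"pics/wrist{n}.png");v=cv2.GaussianBlur(cv2.cvtColor(w,cv2.COLOR_BGR2GRAY),(3,3),0).astype(int);S=cv2.GaussianBlur(cv2.cvtColor(w,cv2.COLOR_BGR2HSV)[...,1],(3,3),0).astype(int)
    for y in er:print(n,"arm",y,[(i,S[y,i]) for i in range(240,310) if abs(S[y,i+1]-S[y,i-1])>25])
    for y in rows:print(n,y,[(i,v[y,i],v[y,i+1]-v[y,i-1]) for i in range(325,375) if abs(v[y,i+1]-v[y,i-1])>14])
E
```

```text
5 arm 190 [(259, np.int64(104)), (297, np.int64(80)), (298, np.int64(112)), (299, np.int64(137))]
5 arm 195 [(297, np.int64(80)), (298, np.int64(113)), (299, np.int64(138))]
5 150 [(347, np.int64(88), np.int64(-25)), (348, np.int64(72), np.int64(-22)), (350, np.int64(75), np.int64(23)), (351, np.int64(89), np.int64(18))]
5 155 [(347, np.int64(90), np.int64(-20)), (348, np.int64(76), np.int64(-21)), (351, np.int64(83), np.int64(20))]
5 160 [(347, np.int64(91), np.int64(-18)), (348, np.int64(78), np.int64(-20)), (353, np.int64(87), np.int64(15))]
5 165 [(353, np.int64(90), np.int64(15))]
5 170 []
5 175 [(349, np.int64(79), np.int64(15)), (350, np.int64(89), np.int64(15))]
6 arm 190 [(258, np.int64(114)), (259, np.int64(91)), (294, np.int64(91)), (295, np.int64(124))]
6 arm 195 [(258, np.int64(114)), (259, np.int64(92)), (294, np.int64(91)), (295, np.int64(124))]
6 150 [(347, np.int64(90), np.int64(-25)), (348, np.int64(74), np.int64(-23)), (350, np.int64(72), np.int64(17)), (351, np.int64(84), np.int64(18))]
6 155 [(347, np.int64(93), np.int64(-21)), (348, np.int64(78), np.int64(-24)),
[... 1305 characters left out ...]
0, np.int64(99), np.int64(-28)), (351, np.int64(86), np.int64(-23)), (353, np.int64(75), np.int64(19)), (354, np.int64(95), np.int64(46)), (355, np.int64(121), np.int64(31))]
11 45 [(350, np.int64(111), np.int64(-36)), (351, np.int64(87), np.int64(-35)), (353, np.int64(87), np.int64(29)), (354, np.int64(105), np.int64(22)), (357, np.int64(119), np.int64(19))]
11 50 [(349, np.int64(122), np.int64(-16)), (350, np.int64(108), np.int64(-37)), (351, np.int64(85), np.int64(-29)), (353, np.int64(99), np.int64(46)), (354, np.int64(125), np.int64(30))]
11 55 [(349, np.int64(116), np.int64(-28)), (350, np.int64(96), np.int64(-35)), (352, np.int64(91), np.int64(35)), (353, np.int64(116), np.int64(41))]
```

Elbow-to-rim now reads about 31.7 mm against 30.1 mm when pressed home, so the key may be out by a millimetre or so. I'll slide up the lever to ~58 mm, grip lightly and press the key in once more along the axis, without turning it.

```bash
python3 -m crank '[[0.015,0,0,0,0,0,0.035],[0.03,0,0,0,0,0,0.035],[0.045,0,0,0,0,0,0.035],[0.053,0,0,0,0,0,0.035],[0.053,0,0,0,0,0,0.035],[0.053,0,0,0,0,0,0.01],[0.053,0,0,0,0,0,0.01],[0.053,0,0,0,0,0,0.01],[0.053,0,0,0,0,0,0.01],[0.053,0,0,0,0,0,0.01],[0.053,0,0,0,0,0,0.01],[0.053,0,0,0,0,0,0.01]]' 30 >/dev/null
python3 -c "from h import *;chk()"
python3 -m crank '[[0,0.001,0,0,0,0,0.01],[0,0.002,0,0,0,0,0.01],[0,0.003,0,0,0,0,0.01],[0,0.003,0,0,0,0,0.01]]' 40 >/dev/null
python3 -c "from h import *;chk()"
```

```text
t 20.1833 depth 566.28 F tool [-1.9 -5.3 -1.6] lever ang 0.6599 r 58.3 tilt 0.7931 w 16.4 ax moment -0.08 -1.12
t 20.5167 depth 567.15 F tool [ -3.4 -13.7  -4.6] lever ang 0.6718 r 58.8 tilt 0.793 w 16.8 ax moment -0.25 -1.34
```

It is solid against the floor: depth 567.2 at 14 N, against 566.8 at 16 N when first seated. Release and withdraw.

```bash
python3 -m crank '[[0,-0.001,0,0,0,0,0.01],[0,-0.0025,0,0,0,0,0.01],[0,-0.0025,0,0,0,0,0.05],[0,-0.0025,0,0,0,0,0.05],[0,-0.0025,0,0,0,0,0.05],[0,-0.0025,0,0,0,0,0.05],[0,-0.0025,0,0,0,0,0.05],[0,-0.0025,0,0,0,0,0.05],[0,-0.0025,0,0,0,0,0.05],[0,-0.0025,-0.02,0,0,0,0.05],[0,-0.0025,-0.04,0,0,0,0.05],[0,-0.0025,-0.07,0,0,0,0.05],[0,-0.0025,-0.1,0,0,0,0.05],[0,-0.0025,-0.13,0,0,0,0.05],[0,-0.0025,-0.13,0,0,0,0.05]]' 40
python3 - <<'E'
from h import *
chk();w=r.read_camera("wrist");cv2.imwrite("pics/wrist12.png",w);c=r.read_camera("scene");cv2.imwrite("pics/scene12.png",c);cv2.imwrite("pics/side12.png",r.read_camera("side"))
W=cam("wrist");C=cam("scene");S=cam("side");e=mouth-29.5*a
for n,cm in(("wrist",W),("scene",C),("side",S)):
    print(n,"mouth",proj(cm,mouth),"elbow",proj(cm,e),[np.round(proj(cm,e+151.5*(-np.cos(t)*L-np.sin(t)*Z)),1).tolist() for t in(.5,.6,.7,.8)])
def ed(v,rng,f,th):return [(i,int(v(i))) for i in rng if abs(v(i+1)-v(i-1))>th]
E
```

```text
time: 21.77
tcp_pos: [575.8, -12.7, 186.6]
orientation: [0.705, 0.595, 0.297, -0.245]
ft_force: [1.5, -0.5, 0.6]
gripper_width: 50.2
t 21.7667 depth 570.12 F tool [ 0.2  1.6 -0.6] lever ang -0.396 r 155.5 tilt 0.7903 w 50.2 ax moment -0.07 -0.83
wrist mouth [313.54875785 142.72946732] elbow [278.72511217 142.6773043 ] [[278.6, 320.7], [278.6, 314.0], [278.7, 306.5], [278.7, 298.2]]
scene mouth [332.26309131 191.90102907] elbow [315.25519871 184.87000614] [[260.9, 271.5], [264.6, 274.6], [268.7, 276.7], [273.1, 277.8]]
side mouth [331.31731353 145.25968194] elbow [311.87760766 147.91746483] [[330.9, 249.2], [328.8, 249.9], [326.7, 249.5], [324.5, 248.2]]
```

No picture views left, so I'll check numerically that the key is still seated.

```bash
python3 - <<'E'
from h import *
w=cv2.imread("pics/wrist12.png");S=cv2.GaussianBlur(cv2.cvtColor(w,cv2.COLOR_BGR2HSV)[...,1],(3,3),0).astype(int);v=cv2.GaussianBlur(cv2.cvtColor(w,cv2.COLOR_BGR2GRAY),(3,3),0).astype(int)
for y in(165,185,205,225):print(y,[(i,S[y,i]) for i in range(250,312) if abs(S[y,i+1]-S[y,i-1])>25])
for y in(134,138,142,146,150):print("rim",y,[(i,v[y,i]) for i in range(255,345) if abs(v[y,i+1]-v[y,i-1])>18])
print("short arm",[(x,[i for i in range(120,175) if abs(S[i+1,x]-S[i-1,x])>30]) for x in(296,300,304)],"head",[(x,[i for i in range(110,185) if abs(S[i+1,x]-S[i-1,x])>30]) for x in(322,328,334)])
E
```

```text
165 [(263, np.int64(112)), (264, np.int64(72)), (282, np.int64(71)), (283, np.int64(99))]
185 [(264, np.int64(100)), (265, np.int64(68)), (283, np.int64(78)), (284, np.int64(121))]
205 [(264, np.int64(115)), (265, np.int64(87)), (266, np.int64(64)), (283, np.int64(71)), (284, np.int64(108)), (285, np.int64(138)), (294, np.int64(137)), (295, np.int64(118))]
225 [(265, np.int64(103)), (266, np.int64(70)), (283, np.int64(60)), (284, np.int64(85)), (285, np.int64(128))]
rim 134 [(264, np.int64(203)), (265, np.int64(186)), (266, np.int64(161)), (308, np.int64(146)), (309, np.int64(120)), (310, np.int64(119)), (311, np.int64(147)), (312, np.int64(167)), (341, np.int64(153)), (342, np.int64(178)), (343, np.int64(230)), (344, np.int64(255))]
rim 138 [(262, np.int64(206)), (263, np.int64(176)), (264, np.int64(143)), (308, np.int64(147)), (309, np.int64(130)), (311, np.int64(148)), (312, np.int64(165)), (341, np.int64(158)), (342, np.int64(185)), (343, np.int64(233))]
rim 142 [(262, np.int64(198)), (263, np.int64(166)), (264, np.int64(144)), (310, np.int64(134)), (341, np.int64(144)), (342, np.int64(187)), (343, np.int64(237))]
rim 146 [(262, np.int64(202)), (263, np.int64(179)), (264, np.int64(155)), (310, np.int64(130)), (340, np.int64(137)), (341, np.int64(161)), (342, np.int64(214)), (343, np.int64(247)), (344, np.int64(252))]
rim 150 [(262, np.int64(200)), (263, np.int64(179)), (264, np.int64(155)), (306, np.int64(146)), (307, np.int64(125)), (340, np.int64(129)), (341, np.int64(166)), (342, np.int64(222)), (344, np.int64(232))]
short arm [(296, [130, 131, 150]), (300, [130, 131, 149, 150]), (304, [130, 131, 149, 150])] head [(322, [121, 158]), (328, [120, 121, 158, 159]), (334, [120, 121, 158, 159])]
```

Elbow-to-rim comes to about 30.4 ± 0.7 mm after perspective correction (29.5 is home), so opening the pads may have dragged it out slightly. A light nudge on the back of the elbow with closed fingers will settle it without any drag.

```bash
python3 - <<'E'
from h import *
s=r.get_state();A=R.from_quat(s["orientation"]).as_matrix()
for m in(25,0):print(np.round(A.T@(mouth-(38+15+m)*a+8*A[:,2]-s["tcp_pos"])/1000,4))
E
```

```text
[ 0.0568 -0.0499  0.1265]
[ 0.0568 -0.0249  0.1266]
```

```bash
python3 -m crank '[[0,-0.025,0,0,0,0,0],[0.02,-0.05,0,0,0,0,0],[0.04,-0.05,0,0,0,0,0],[0.0568,-0.05,0,0,0,0,0],[0.0568,-0.05,0,0,0,0,0],[0.0568,-0.05,0,0,0,0,0],[0.0568,-0.05,0,0,0,0,0],[0.0568,-0.05,0,0,0,0,0],[0.0568,-0.05,0.03,0,0,0,0],[0.0568,-0.05,0.06,0,0,0,0],[0.0568,-0.05,0.09,0,0,0,0],[0.0568,-0.05,0.115,0,0,0,0],[0.0568,-0.05,0.1265,0,0,0,0],[0.0568,-0.05,0.1265,0,0,0,0]]' 30
python3 -m crank '[[0,0.004,0,0,0,0,0],[0,0.008,0,0,0,0,0],[0,0.012,0,0,0,0,0],[0,0.015,0,0,0,0,0],[0,0.015,0,0,0,0,0]]' 30
```

```text
time: 23.08
tcp_pos: [545.0, 131.0, 132.5]
orientation: [0.703, 0.596, 0.294, -0.251]
ft_force: [0.6, -0.2, 0.6]
gripper_width: 0.3
time: 23.5
tcp_pos: [562.4, 125.9, 135.2]
orientation: [0.704, 0.596, 0.296, -0.248]
ft_force: [0.4, 1.2, 0.7]
gripper_width: 0.4
```

```bash
python3 -m crank '[[0,0.002,0,0,0,0,0],[0,0.004,0,0,0,0,0],[0,0.006,0,0,0,0,0],[0,0.008,0,0,0,0,0],[0,0.008,0,0,0,0,0]]' 30 >/dev/null; python3 -c "from h import *;chk()"
python3 -m crank '[[0,0.001,0,0,0,0,0],[0,0.002,0,0,0,0,0],[0,0.003,0,0,0,0,0],[0,0.003,0,0,0,0,0]]' 30 >/dev/null; python3 -c "from h import *;chk()"
```

```text
t 23.9167 depth 541.16 F tool [ 0.1 -0.6  0.4] lever ang -0.7729 r 11.5 tilt 0.7933 w 0.4 ax moment -0.0 -0.77
t 24.25 depth 543.95 F tool [-0.1  0.8 -0.5] lever ang -0.7699 r 11.5 tilt 0.7933 w 0.6 ax moment 0.0 -0.84
```

```bash
python3 -m crank '[[0,0.001,0,0,0,0,0],[0,0.002,0,0,0,0,0],[0,0.003,0,0,0,0,0],[0,0.004,0,0,0,0,0],[0,0.004,0,0,0,0,0]]' 30 >/dev/null; python3 -c "from h import *;chk()"
python3 -m crank '[[0,0.001,0,0,0,0,0],[0,0.002,0,0,0,0,0],[0,0.003,0,0,0,0,0],[0,0.003,0,0,0,0,0]]' 30 >/dev/null; python3 -c "from h import *;chk()"
```

```text
t 24.6667 depth 547.38 F tool [ 0.3 -2.8 -1.1] lever ang -0.7653 r 11.3 tilt 0.7934 w 0.6 ax moment -0.0 -0.79
t 25.0 depth 547.85 F tool [ -1.2 -11.7  -2.1] lever ang -0.7424 r 10.3 tilt 0.7937 w 0.5 ax moment 0.01 -0.87
```

Contact at once became stiff: 3→12 N with 0.5 mm of travel. So the key is against the socket floor. Back off, retract and hand in.

```bash
python3 -m crank '[[0,-0.005,0,0,0,0,0],[0,-0.02,0,0,0,0,0],[0,-0.03,0,0,0,0,0],[0,-0.03,-0.03,0,0,0,0],[0,-0.03,-0.06,0,0,0,0],[0,-0.03,-0.09,0,0,0,0],[0,-0.03,-0.12,0,0,0,0],[0,-0.03,-0.12,0,0,0,0],[0,-0.03,-0.12,0,0,0,0]]' 30
python3 - <<'E'
from h import *
chk();w=r.read_camera("wrist");W=cam("wrist");print(proj(W,mouth),proj(W,mouth-29.5*a))
S=cv2.GaussianBlur(cv2.cvtColor(w,cv2.COLOR_BGR2HSV)[...,1],(3,3),0).astype(int);v=cv2.GaussianBlur(cv2.cvtColor(w,cv2.COLOR_BGR2GRAY),(3,3),0).astype(int)
m=proj(W,mouth).astype(int);e=proj(W,mouth-29.5*a).astype(int)
for y in(m[1]-4,m[1],m[1]+4):print(y,[(i,v[y,i]) for i in range(e[0]-25,min(m[0]+50,558)) if abs(v[y,i+1]-v[y,i-1])>18])
for y in(m[1]+25,m[1]+45):print("arm",y,[(i,S[y,i]) for i in range(e[0]-25,e[0]+25) if abs(S[y,i+1]-S[y,i-1])>25])
print(r.get_state()["ft_force"],r.close_job())
E
```

```text
time: 25.75
tcp_pos: [536.2, 43.1, 219.8]
orientation: [0.704, 0.596, 0.296, -0.247]
ft_force: [-0.5, 1.0, -0.3]
gripper_width: 0.3
t 25.75 depth 521.81 F tool [ 0.4 -0.6  0.9] lever ang -0.7756 r 133.0 tilt 0.7924 w 0.3 ax moment -0.05 -0.81
[364.77801168 208.8919981 ] [331.3740942  208.87609068]
204 [(318, np.int64(187)), (319, np.int64(145)), (320, np.int64(110)), (364, np.int64(122)), (365, np.int64(90)), (367, np.int64(86)), (368, np.int64(111)), (397, np.int64(124)), (399, np.int64(127)), (400, np.int64(192)), (401, np.int64(242)), (402, np.int64(252)), (403, np.int64(209)), (404, np.int64(122)), (405, np.int64(82))]
208 [(317, np.int64(180)), (318, np.int64(135)), (319, np.int64(104)), (365, np.int64(116)), (366, np.int64(85)), (368, np.int64(96)), (369, np.int64(129)), (399, np.int64(136)), (400, np.int64(193)), (401, np.int64(242)), (402, np.int64(253)), (403, np.int64(212)), (404, np.int64(122)), (405, np.int64(72)), (406, np.int64(81))]
212 [(317, np.int64(180)), (318, np.int64(154)), (319, np.int64(124)), (364, np.int64(96)), (365, np.int64(72)), (367, np.int64(89)), (368, np.int64(112)), (399, np.int64(140)), (400, np.int64(200)), (401, np.int64(242)), (402, np.int64(250)), (403, np.int64(202)), (404, np.int64(103)), (405, np.int64(60)), (406, np.int64(75))]
arm 233 [(317, np.int64(139)), (318, np.int64(110)), (319, np.int64(53)), (337, np.int64(51)), (338, np.int64(97)), (339, np.int64(135))]
arm 253 [(317, np.int64(139)), (318, np.int64(106)), (319, np.int64(44)), (336, np.int64(27)), (337, np.int64(55)), (338, np.int64(105)), (339, np.int64(131))]
the job is handed in; nothing more can be done
[-0.05337019 -0.94950974 -0.28406992] None
```

I handed the job in at 25.8 s. The checks indicate that the screw is against its stop and the key is fully home by its short arm. I let go of the key, and the robot is touching nothing.

**What I did:** I drew the key out by its long arm and turned it a quarter turn in the hand, so the short arm faced the socket. I pushed it in until it met the floor, then re-gripped 111 mm out on the long arm and turned the screw clockwise with the key alone.

**Checks:**
- **Stop:** The torque ran steady at about 1.3–1.4 N m, then rose to a peak of about 2.9 N m, roughly 19 N at the lever's end. Unloading retraced the loading line, so the extra give was elastic and not the screw still moving.
- **Seating:** After turning, I pressed the key in again with 14 N, let go, and gave the elbow a 12 N nudge. The nudge moved only about 0.5 mm.

**What disagreed or was not confirmed:**
- The stop came at a lever angle of about 0.74 rad. I expected about 0.64 rad from the 7° of play given; more play in the socket would explain part of the difference. I never measured the screw angle directly.
- Rough image measurements put the elbow 0–2 mm further from the socket mouth than the 29.5 mm it should be when home. That is about as accurate as the method gets, so I relied on the push tests.
- Picture views had run out by the end, so the last seating check used edge positions only. I did not check the other things on the bench again, but I felt no unexpected contact.

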